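# Sweep the bread ends off the cutting board into the crumb trough

## Task

Clear the bread board: sweep all three bread ends off its edge into the open crumb trough that stands against one side of it, so that all three end up in the trough. Only push them along with the outside of the fingers - do not pick any of them up - and leave the shaker and the loaf where they are.

Things in the scene. Friction and masses are not known exactly. Their poses are not given: they have to be found in the camera images.
- board: thick light wooden cutting board, fixed, 320 mm (its x) by 260 mm (its y) by 50 mm high; origin at the centre of its underside on the bench, so its top is 50 mm above the bench. Turned up to about 15 degrees either way
- trough: open-topped steel crumb trough, fixed, empty, long side against either the +y or the -y side of the board (this changes), axes parallel to the board's; outside 320 mm (x) by 138 mm (y) by 46 mm high, so its rim is 4 mm below the board's top; walls 4 mm, floor 4 mm; inside 130 mm wide. Its centre is 200 mm from the board's centre (a 1 mm gap between them). Origin at the centre of its underside
- rack: flat steel wire cooling rack, fixed, against the other y side of the board, 308 mm (x) by 138 mm (y), top 38 mm above the bench, carries the good loaf; not a place for the bread ends. Origin at the centre of its foot, on the bench
- end_large: largest bread end: a flat, hard, D-shaped heel of bread, brown crust rim and pale cut face up, 56 mm long (its x axis, round end to +x), 48 mm wide (y), 22 mm thick, about 30 g; origin at the centre of its underside. Lies flat on the board, its length within about 20 degrees of the board's y axis (round end towards +y), slides when pushed; the three lie side by side in any order along the board's x axis, about 64 mm apart
- end_medium: middle-sized bread end: a flat, hard, D-shaped heel of bread, brown crust rim and pale cut face up, 50 mm long (its x axis, round end to +x), 44 mm wide (y), 20 mm thick, about 30 g; origin at the centre of its underside. Lies flat on the board, its length within about 20 degrees of the board's y axis (round end towards +y), slides when pushed; the three lie side by side in any order along the board's x axis, about 64 mm apart
- end_small: smallest bread end: a flat, hard, D-shaped heel of bread, brown crust rim and pale cut face up, 46 mm long (its x axis, round end to +x), 40 mm wide (y), 18 mm thick, about 30 g; origin at the centre of its underside. Lies flat on the board, its length within about 20 degrees of the board's y axis (round end towards +y), slides when pushed; the three lie side by side in any order along the board's x axis, about 64 mm apart
- shaker: small round glass shaker with a steel cap, 34 mm across, 50 mm tall, standing loose on the board near its far (+x) edge, beside the bread ends; origin at the centre of its underside. Must stay put
- loaf: good brown loaf lying on the cooling rack, 165 mm (its x) by 80 mm by 53 mm high, top about 91 mm above the bench; origin at the centre of its underside. Must stay put

How it is judged:
At the end, for the whole second after the job is handed in: All three bread ends are at rest inside the trough: their origins within its walls and lower than 46 mm above the bench; the shaker upright, and shaker and loaf within 20 mm of where they started (x of end_large in the frame of trough between -0.157 and 0.157 m and y of end_large in the frame of trough between -0.066 and 0.066 m and z of each of end_large, end_medium, end_small in the frame of trough below 0.046 m and linear speed of each of end_large, end_medium, end_small below 0.03 m/s and x of end_medium in the frame of trough between -0.157 and 0.157 m and y of end_medium in the frame of trough between -0.066 and 0.066 m and x of end_small in the frame of trough between -0.157 and 0.157 m and y of end_small in the frame of trough between -0.066 and 0.066 m and angle between shaker's own z axis and vertical below 0.2 rad and distance of each of shaker, loaf from where it was at the start of the episode below 0.02 m); the robot touches nothing.
It fails at once if a bread end is lifted (its origin more than 15 mm above the board's top) (height (world z) of any of end_large, end_medium, end_small above 0.065 m).
It fails at once if the shaker or loaf is moved by more than 20 mm (distance of any of shaker, loaf from where it was at the start of the episode above 0.02 m).
It also fails if it takes over 58 s, if anything falls off the work surface, if the arm or the gripper's body presses on something with over 40 N, if the wrist force passes 120 N, or if a joint passes its speed limit or range.

## Robot

A 7-joint arm with a two-finger parallel gripper is mounted at the origin on the work surface. World frame = base frame: x ahead of the robot, y to its left, z up, the work surface at z = 0. Lengths are in m, angles in rad, forces in N, time in s.
With the tool pointing down it reaches from about 0.4 to 0.875 m from the base axis. Payload 19.3 kg.
Tool frame: the origin (TCP) lies midway between the tips of the shut fingers; the grasp point (between the pads) lies 19 mm behind it (bot.pinch_z is the distance from the TCP to the grasp point, in m); z points along the fingers, y is the direction in which the jaws open and shut (so a half turn about z gives the same grasp; the last joint's range is limited). The gripper opens to 85 mm and grips with 20 to 120 N. Pads are 22 mm wide; open, the fingers measure 114 mm over their backs; the gripper's body (76 mm by 85 mm) begins 54 mm behind the grasp point. The pads swing forward as they close: fully open they stand 13 mm farther back than shut.
Start: joints at [1.224, 0.521, -0.036, 1.599, 0.021, 1.021, -0.113], TCP at [0.171, -0.601, 0.231] pointing down, gripper open.
Joint ranges: [-2.91, 2.91], [-0.3, 2.13], [-1.5, 1.42], [0.17, 2.43], [-1.26, 4.41], [0.16, 1.93], [-2.52, 2.52]. Speed limits (rad/s): [1.89, 1.89, 2.39, 2.39, 3.01, 3.01, 3.01].

## Interface

Orientations are given as [roll, pitch, yaw] about the fixed x, y, z axes, in that order (R = Rz(yaw) Ry(pitch) Rx(roll)).
In Python, from workcell import bot gives the robot as it stands. The module is installed in compiled form; this text tells all that it offers.
- The arm moves only by the tool move_arm, never from a script. Its argument "moves" is text: rows parted by semicolons, each of 4 numbers parted by spaces: the shift along the tool's x, y, z in mm, then the turn about the tool's z in rad. In form: dx dy dz yaw; .... A call has exactly 10 rows; each row is the pose to reach, as a shift and turn from the pose commanded when the call began, along the tool's axes at that moment; what a row does not reach only later rows make up. A row lasts 1/12 s, in which the tool goes at most 41.7 mm and 7.16 degrees, less where a joint would pass 70% of its speed; a pose out of reach is approached as far as the arm can. A call with a gripper value outside its range is refused whole. "grip" is the opening, from 0 (shut) to 1 (fully open), set as the call begins (left out, the last holds). The fingers move at their own pace and stop on an object; "grip_force" is the grip in N (left out, the last holds). Time passes only in rows, so rows that repeat a pose let the fingers close, or fill a call up. It gives the time, the measured TCP pose, the force and the opening at its end, in the units of the state.
- bot.observe(): the state, without advancing time (a new reading comes with each control period).
- bot.grab_frame(name): name is "scene" or "top" or "wrist"; returns a dict with "frame" (384x512x3 uint8, red, green, blue), "z_map" (384x512 float32, m along the optical axis (not along the pixel's ray), 0 where there is no reading), "K" (3x3 intrinsics, pixels), "eye" and "attitude" of the camera in the world. Camera axes: x right, y up, looking along -z (the intrinsics and any distortion apply to the point x, -y, -z); pixel columns grow to the right and rows downward; lengths in m; the calibration is good to about 2 mm. A picture is of the moment at which its call begins.
- bot.job_done(): hands the job in, once; it reports no verdict.
Trained networks look in a picture, given as the dict that the camera call returned (one of the last four; its "shot" number tells which), for a name from the list of things; names that differ only in an ending like _2 or _b are one class to them, and where a whole thing is asked for, a point or a joint stands for the part that bears it (a point fixed in the world has none). Each returns a list of dicts, best first, with "conf" (0 to 1); they miss things now and then, are a little off and sometimes report something else, mostly with a low value. They report only what shows in the picture. A call takes as long as a camera call.
- bot.search_frame(picture, label): "at" ([column, row] in pixels, amid what is visible of it).
- bot.pinpoint(picture, label): "at" ([column, row] in pixels: a listed point, or the origin of a listed thing).
The state is a dict: "clock": time; "qpos": joint angles; "qd": joint speeds; "joint_efforts": joint torques, N m; "position": TCP position; "tool_rot": TCP orientation; "force": force on the tool from outside, world axes, zero at the start; "moment": the same for the moment, N m; "grip_width": finger opening in m.
Only numpy, scipy, OpenCV 4.12 (cv2) and the standard library are available. Lean on these libraries where they do the work, as an engineer would, in place of code of your own. Each camera call takes 0.05 s, during which the arm holds its last target. There are 200 camera calls.

## Working session

There is one attempt and no reset: what is moved stays moved. The work goes in short steps, Python scripts to look and compute and a tool call to move; the robot and the scene stay as the last step left them, time stands still between calls to the robot, and variables do not carry over. Pictures are saved under pics/ and viewed, about 8 in all and at most 12, crops included, and the job is handed in when it is done.

Besides the shell and the picture viewer there is one more tool, called as name(argument=value, ...) on one line, values as JSON. move_arm: Moves the arm, as the interface text tells. Its arguments: {"type":"object","properties":{"moves":{"type":"string"},"grip":{"type":"number"},"grip_force":{"type":"number"}},"required":["moves"]}

```bash
mkdir -p pics
cat > h.py <<'E'
import numpy as np, cv2
from workcell import bot
from scipy.spatial.transform import Rotation as R
def rot(a):
    a=np.array(a,float)
    return a if a.shape==(3,3) else (R.from_euler('xyz',a).as_matrix() if a.size==3 else R.from_quat(a).as_matrix())
def world(p,u,v,d=None):
    K=p['K']; 
    if d is None: d=p['z_map'][int(round(v)),int(round(u))]
    c=np.array([(u-K[0,2])/K[0,0]*d,-(v-K[1,2])/K[1,1]*d,-d])
    return rot(p['attitude'])@c+np.array(p['eye'])
def cloud(p):
    K=p['K'];v,u=np.mgrid[0:384,0:512];d=p['z_map']
    c=np.stack([(u-K[0,2])/K[0,0]*d,-(v-K[1,2])/K[1,1]*d,-d],-1)
    return c@rot(p['attitude']).T+np.array(p['eye'])
def save(p,n,s=1.5):
    cv2.imwrite('pics/'+n,cv2.resize(p['frame'][:,:,::-1],None,fx=s,fy=s))
E
python3 - <<'E'
from h import *
p=bot.grab_frame('top'); save(p,'top1.png')
print(p['eye'],p['attitude'],p['K'])
for l in ['board','trough','rack','end_large','end_medium','end_small','shaker','loaf']:
    for r in bot.pinpoint(p,l)[:2]: print(l,r['conf'],r['at'],world(p,*r['at']).round(4))
s=bot.observe(); print(s['clock'],s['position'],s['tool_rot'],s['qpos'],s['force'])
c=cloud(p); np.save('top1.npy',c)
m=(abs(c[...,2]-.05)<.003)&(p['z_map']>0)
pts=c[m][:,:2].astype(np.float32); print(len(pts),cv2.minAreaRect(pts*1000))
E
```

```text
[0.45450977 0.01696221 0.8285582 ] [ 0.15884588  0.00581616 -1.58955472] [[371.3666074    0.         255.59730102]
 [  0.         371.3666074  190.57790074]
 [  0.           0.           1.        ]]
board 0.66 [259.6, 202.8] [0.5502 0.0114 0.0722]
trough 0.61 [168.1, 187.5] [0.5974 0.2162 0.005 ]
rack 0.74 [345.1, 213.7] [ 0.5227 -0.1582  0.0904]
end_large 0.84 [273.1, 203.0] [ 0.549  -0.0163  0.0737]
end_medium 0.56 [268.1, 234.9] [ 0.4845 -0.0045  0.0707]
end_small 0.55 [242.0, 168.3] [0.6238 0.0466 0.07  ]
shaker 0.74 [224.4, 137.2] [0.6826 0.0804 0.0996]
shaker 0.53 [260.3, 203.2] [0.5493 0.0099 0.072 ]
loaf 0.97 [344.4, 223.2] [ 0.5038 -0.1554  0.0919]
0.45 [ 0.17075569 -0.60119292  0.23125076] [-3.14151376e+00  3.22298289e-05  2.76770394e-01] [ 1.22379984  0.52143799 -0.03629913  1.5995456   0.02123098  1.02107582
 -0.11279944] [-0.08594966 -0.10488959  0.20570024]
16485 ((636.3128662109375, 58.971282958984375), (436.32281494140625, 450.227294921875), 81.16690063476562)
```

View pics/top1.png

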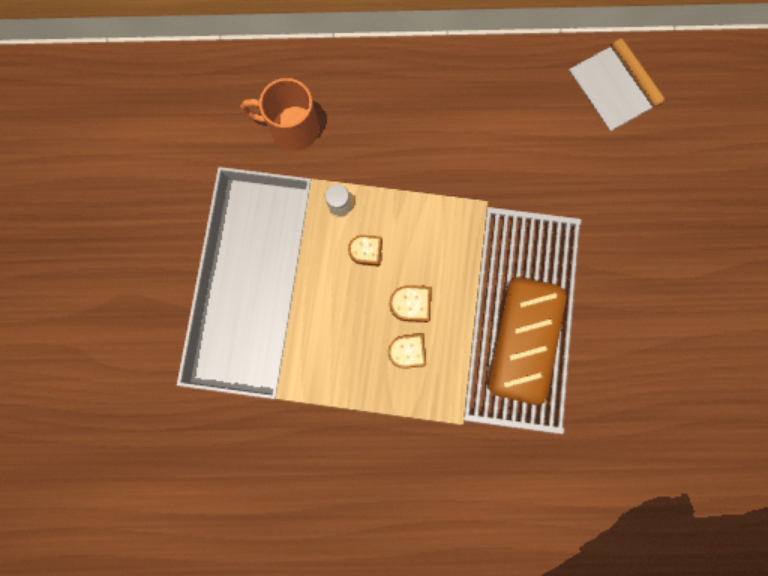

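Run:
```python
from h import *
c=np.load('top1.npy')
z=c[...,2]; reg=(c[...,0]>.3)&(c[...,0]<.8)&(abs(c[...,1])<.35)
def comps(m,mn):
    n,l,s,_=cv2.connectedComponentsWithStats(m.astype(np.uint8),connectivity=4)
    return [l==i for i in range(1,n) if s[i,4]>mn]
bd=[]
for lo,hi,mn in [(.045,.105,3000)]:
    for k in comps(reg&(z>lo)&(z<hi),mn):
        r=cv2.minAreaRect((c[k][:,:2]*1000).astype(np.float32)); print('board?',k.sum(),r)
for k in comps(reg&(z>.060)&(z<.11),60):
    P=c[k]; r=cv2.minAreaRect((P[:,:2]*1000).astype(np.float32)); print(k.sum(),P.mean(0).round(3),P[:,2].max().round(3),[np.round(a,1) for a in r])
k=reg&(abs(z-.05)<.004); bb=comps(k,3000)
for k in bb: print('top',k.sum(),np.median(z[k]),cv2.minAreaRect((c[k][:,:2]*1000).astype(np.float32)))
for uv in [(310,180),(275,398),(464,424),(488,202),(220,169),(180,384)]:
    print(uv,c[int(uv[1]/1.5),int(uv[0]/1.5)].round(3))
```

```text
board? 18534 ((566.1646728515625, 30.810760498046875), (284.16357421875, 320.1520690917969), 81.19080352783203)
board? 3261 ((499.2867126464844, -173.20840454101562), (80.5723876953125, 165.43667602539062), 75.49433898925781)
273 [0.693 0.08  0.093] 0.104 [array([696.6,  81.3]), array([32. , 31.5]), np.float64(45.3)]
379 [0.629 0.044 0.068] 0.072 [array([630.2,  45.5]), array([45.2, 40.4]), np.float64(83.2)]
3204 [ 0.497 -0.169  0.089] 0.095 [array([ 499.3, -173.2]), array([ 80.6, 165.4]), np.float64(75.5)]
581 [ 0.552 -0.018  0.072] 0.076 [array([552.7, -16.4]), array([54.6, 48. ]), np.float64(85.7)]
477 [ 0.486 -0.011  0.07 ] 0.074 [array([487.4, -10.6]), array([48.8, 42.6]), np.float64(89.0)]
top 16662 0.05026548607225889 ((565.8322143554688, 28.668975830078125), (279.8031311035156, 320.0041198730469), 81.22831726074219)
(310, 180) [0.739 0.125 0.047]
(275, 398) [0.427 0.173 0.045]
(464, 424) [ 0.384 -0.093  0.   ]
(488, 202) [ 0.716 -0.143  0.003]
(220, 169) [0.761 0.258 0.046]
(180, 384) [0.448 0.304 0.044]
```

The trough is on the left (+y) side and the board is turned about -8.8°. The shaker stands by the trough edge, beside the small end. I'll push each end along the board's +y from its flat side.

move_arm(moves="25 -24.5 0 -.114;50 -49 0 -.228;75 -73.5 0 -.342;100 -98 0 -.456;125 -122.5 0 -.57;150 -147 0 -.684;175 -171.5 0 -.798;200 -196 0 -.912;225 -220.5 0 -1.026;250 -245 0 -1.14", grip=0.12)

```text
clock: 1.28
position: [0.3448, -0.2958, 0.2316]
tool_rot: [3.141, 0.001, 1.422]
force: [0.5, -0.3, 0.3]
grip_width: 0.0102
```

```bash
cat > goto.py <<'E'
import sys
from h import *
# usage: goto x' y' z (board-aligned mm) -> tool-frame shift
s=bot.observe(); Rm=rot(s['tool_rot']); a=-0.153
ex=np.array([np.cos(a),np.sin(a),0]);ey=np.array([-np.sin(a),np.cos(a),0]);p=np.array(s['position'])
print('clk',s['clock'],'board xyz',(np.array([p@ex,p@ey,p[2]])*1000).round(1),'yaw',s['tool_rot'][2],'want 1.418; turn',s['tool_rot'][2]-1.418,'grip',s['grip_width'],'q',s['qpos'].round(2),'F',np.round(s['force'],1))
for t in sys.argv[1:]:
    x,y,z=[float(v)/1000 for v in t.split(',')]
    print(t,((Rm.T@(ex*x+ey*y+[0,0,z]-p))*1000).round(1))
E
python3 goto.py 483,13,230 483,13,56
```

```text
clk 1.2833 board xyz [ 385.9 -239.8  231.6] yaw 1.4221702162865228 want 1.418; turn 0.004170216286522921 grip 0.010248411390670797 q [ 0.93  0.27 -0.42  2.01  0.14  0.88  0.28] F [ 0.5 -0.3  0.3]
483,13,230 [252.3  98.2   1.5]
483,13,56 [252.4  98.1 175.5]
```

move_arm(moves="32 12 0 0;64 25 0 0;96 37 0 0;128 50 0 0;160 62 0 0;192 75 0 0;224 87 0 0;252 98 0 0;252 98 30 0;252 98 60 0")

```text
clock: 2.12
position: [0.4814, -0.0615, 0.1716]
tool_rot: [3.138, -0.001, 1.419]
force: [0.7, -1.7, -0.2]
grip_width: 0.0105
```

move_arm(moves="0 0 25 0;0 0 50 0;0 0 75 0;0 0 95 0;0 0 107 0;0 0 113 0;0 0 115 0;0 0 115 0;0 0 115 0;0 0 115 0")

```text
clock: 2.95
position: [0.4803, -0.0634, 0.0571]
tool_rot: [3.14, -0.0, 1.416]
force: [1.4, 0.2, 0.3]
grip_width: 0.0104
```

```bash
python3 goto.py 483,250,56
python3 - <<'E'
from h import *
p=bot.grab_frame('scene'); save(p,'s1.png')
E
```

```text
clk 2.95 board xyz [484.4  10.6  57.1] yaw 1.416483046755863 want 1.418; turn -0.0015169532441370315 grip 0.010431764155359879 q [ 0.31  0.61 -0.39  2.08  0.44  0.53 -0.56] F [1.4 0.2 0.3]
483,250,56 [239.4  -1.7   1.1]
```

View pics/s1.png

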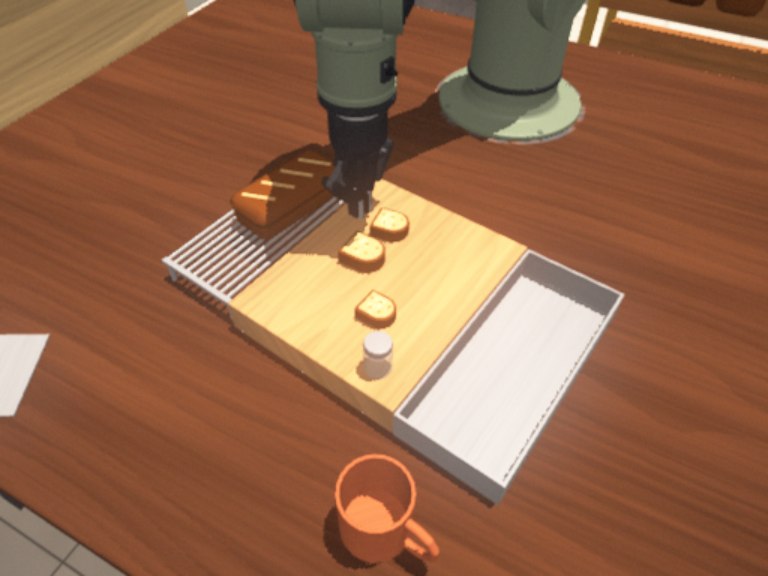

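The fingers (360,205) are down behind the medium end's flat face (390,222), in line with it. Pushing now.

move_arm(moves="8 0 0 0;18 0 0 0;29 0 0 0;41 0 0 0;53 0 0 0;65 0 0 0;77 0 0 0;89 0 0 0;101 0 0 0;113 0 0 0")

```text
clock: 3.83
position: [0.4973, 0.0498, 0.0563]
tool_rot: [-3.142, -0.0, 1.417]
force: [-0.2, 0.9, 0.9]
grip_width: 0.0106
```

```bash
python3 goto.py 483,255,56
python3 - <<'E'
from h import *
p=bot.grab_frame('scene'); save(p,'s2.png')
E
```

```text
clk 3.8333 board xyz [483.9 125.   56.3] yaw 1.4169779804338747 want 1.418; turn -0.001022019566125243 grip 0.01063450953354045 q [ 0.07  0.62 -0.38  2.04  0.43  0.55 -0.77] F [-0.2  0.9  0.9]
483,255,56 [130.   -1.    0.3]
```

View pics/s2.png

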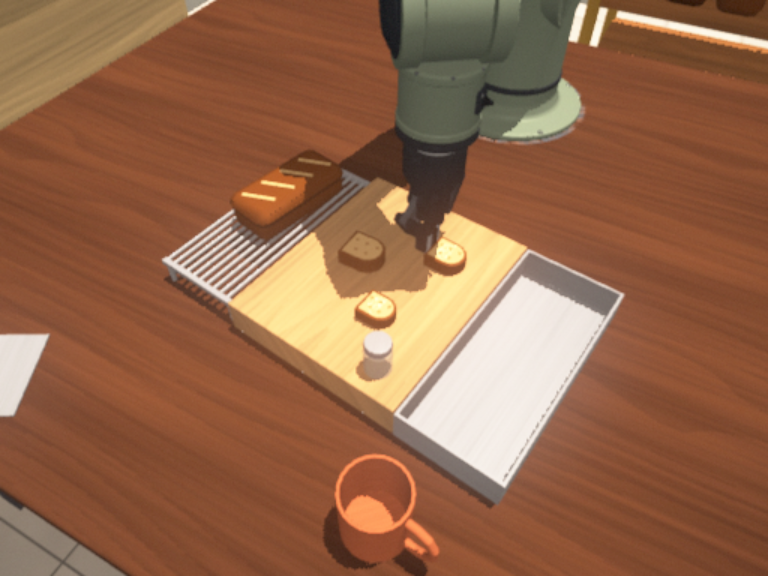

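The medium end sits squarely ahead of the fingers at (447,254) and hasn't turned. The others are untouched. Next I push it over the edge.

move_arm(moves="12 0 0 0;24 0 0 0;36 0 0 0;48 0 0 0;60 0 0 0;72 0 0 0;84 0 0 0;96 0 0 0;108 0 0 0;119 0 0 0")

```text
clock: 4.72
position: [0.5155, 0.1674, 0.0563]
tool_rot: [-3.142, -0.0, 1.417]
force: [0.5, 0.4, 0.5]
grip_width: 0.0105
```

move_arm(moves="5 0 0 0;7 0 0 0;7 0 0 0;7 0 0 0;7 0 -15 0;7 0 -40 0;7 0 -60 0;-30 20 -60 0;-68 40 -60 0;-105 60 -60 0")

```text
clock: 5.55
position: [0.5582, 0.0528, 0.1169]
tool_rot: [3.141, 0.0, 1.417]
force: [0.5, 0.4, 0.0]
grip_width: 0.0106
```

```bash
python3 goto.py 549,13,116 549,13,56
python3 - <<'E'
from h import *
p=bot.grab_frame('scene'); save(p,'s3.png')
E
```

```text
clk 5.55 board xyz [543.6 137.3 116.9] yaw 1.4172361596563472 want 1.418; turn -0.000763840343652733 grip 0.010556524337663414 q [ 0.1   0.6  -0.42  1.85  0.34  0.76 -0.66] F [0.5 0.4 0. ]
549,13,116 [-124.3    5.4    0.9]
549,13,56 [-124.3    5.4   60.9]
```

View pics/s3.png

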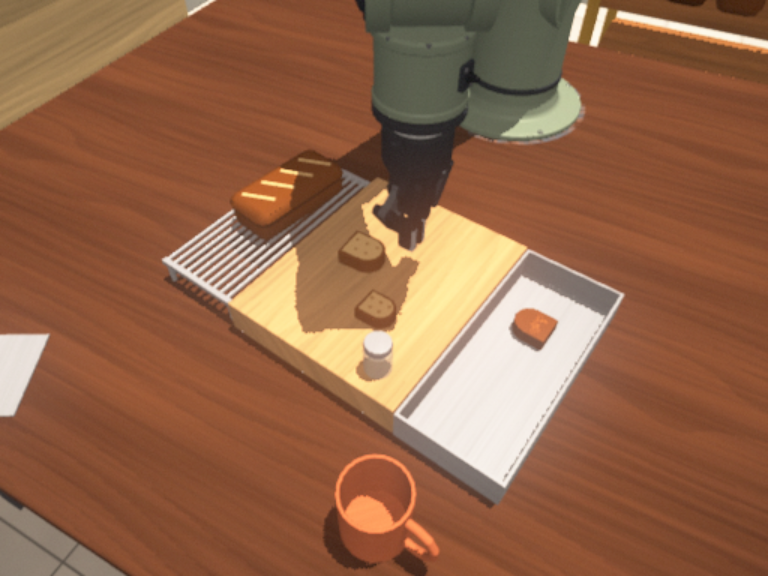

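The medium end is flat in the trough at (535,327). The large end is next.

move_arm(moves="-25 1 0 0;-50 2 0 0;-75 3 0 0;-100 4 0 0;-118 5 0 0;-126 5 0 0;-126 5 20 0;-126 5 40 0;-126 5 54 0;-126 5 61 0")

```text
clock: 6.43
position: [0.5426, -0.0699, 0.0537]
tool_rot: [-3.14, -0.0, 1.417]
force: [-0.3, 0.1, -1.2]
grip_width: 0.0101
```

move_arm(moves="0 0 0 0;8 0 0 0;18 0 0 0;30 0 0 0;42 0 0 0;54 0 0 0;66 0 0 0;78 0 0 0;90 0 0 0;102 0 0 0")

```text
clock: 7.27
position: [0.5593, 0.0319, 0.0553]
tool_rot: [-3.142, -0.0, 1.417]
force: [-0.4, -0.7, 0.2]
grip_width: 0.0103
```

```bash
python3 goto.py 549,248,56
python3 - <<'E'
from h import *
p=bot.grab_frame('scene'); save(p,'s4.png')
E
```

```text
clk 7.2667 board xyz [547.9 116.7  55.3] yaw 1.417000174503291 want 1.418; turn -0.0009998254967089615 grip 0.010337186556788315 q [ 0.1   0.69 -0.37  1.88  0.39  0.64 -0.66] F [-0.4 -0.7  0.2]
549,248,56 [131.3   1.   -0.7]
```

View pics/s4.png

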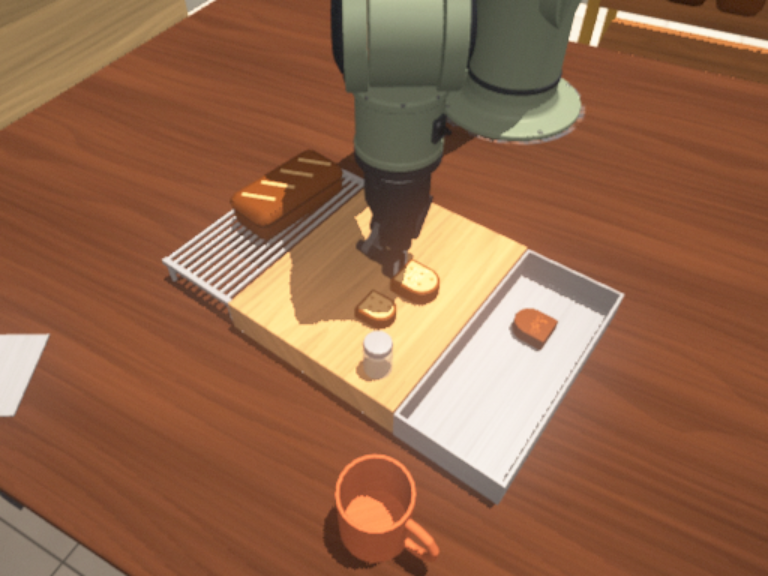

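The large end (416,280) is straight ahead of the fingers and clear of the small end (376,308). Continuing over the edge.

move_arm(moves="12 0 0 0;24 0 0 0;36 0 0 0;48 0 0 0;60 0 0 0;72 0 0 0;84 0 0 0;96 0 0 0;108 0 0 0;120 0 0 0")

```text
clock: 8.15
position: [0.5777, 0.1504, 0.0553]
tool_rot: [3.142, -0.0, 1.417]
force: [0.5, -0.2, -0.4]
grip_width: 0.0102
```

move_arm(moves="10 0 0 0;14 0 0 0;14 0 0 0;14 0 0 0;14 0 -15 0;14 0 -40 0;14 0 -65 0;-23 0 -65 0;-60 0 -65 0;-95 0 -65 0")

```text
clock: 8.98
position: [0.5625, 0.0528, 0.1207]
tool_rot: [3.141, 0.001, 1.416]
force: [0.0, -0.3, -0.8]
grip_width: 0.0099
```

```bash
python3 goto.py 614,90,116 614,90,56
python3 - <<'E'
from h import *
p=bot.grab_frame('scene'); save(p,'s5.png')
p=bot.grab_frame('top');c=cloud(p);z=c[...,2]
m=(z>.06)&(z<.075)&(c[...,0]>.58)&(c[...,0]<.67)&(c[...,1]>.0)&(c[...,1]<.1)
print(m.sum(),cv2.minAreaRect((c[m][:,:2]*1000).astype(np.float32)))
E
```

```text
clk 8.9833 board xyz [547.9 137.9 120.7] yaw 1.416327879553339 want 1.418; turn -0.0016721204466609851 grip 0.009875381290499433 q [ 0.09  0.6  -0.41  1.84  0.32  0.77 -0.64] F [ 0.  -0.3 -0.8]
614,90,116 [-47.8  66.1   4.8]
614,90,56 [-47.8  66.1  64.8]
0 ((0.0, 0.0), (0.0, 0.0), 0.0)
```

View pics/s5.png

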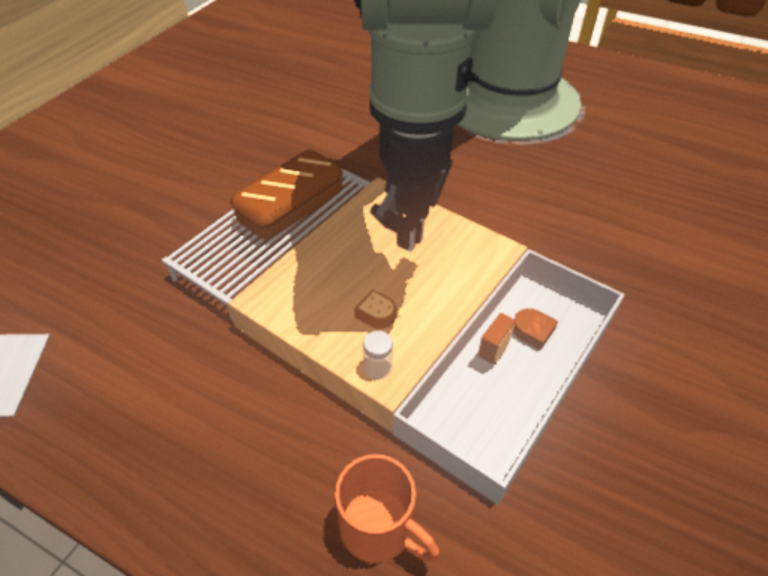

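The large end is in the trough at (497,338), standing on edge but low enough. The small end hasn't moved from (376,308). I'll go behind it and bias slightly away from the shaker.

move_arm(moves="-13 16 0 0;-26 33 0 0;-39 50 0 0;-50 64 0 0;-50 65 0 0;-50 65 20 0;-50 65 40 0;-50 65 55 0;-50 65 64 0;-50 65 64 0")

```text
clock: 9.92
position: [0.6183, -0.0045, 0.0546]
tool_rot: [-3.139, 0.001, 1.416]
force: [-0.3, 0.7, 0.1]
grip_width: 0.0102
```

move_arm(moves="4 0 0 0;10 0 0 0;17 0 0 0;24 0 0 0;31 0 0 0;38 0 0 0;45 0 0 0;52 0 0 0;59 0 0 0;66 0 0 0")

```text
clock: 10.75
position: [0.6298, 0.0618, 0.0563]
tool_rot: [-3.142, 0.0, 1.417]
force: [-0.1, -0.9, 0.0]
grip_width: 0.0101
```

```bash
python3 goto.py 614,248,56
python3 - <<'E'
from h import *
p=bot.grab_frame('scene'); save(p,'s6.png')
E
```

```text
clk 10.75 board xyz [613.  157.   56.3] yaw 1.4168125848384472 want 1.418; turn -0.0011874151615527406 grip 0.010143838056162032 q [ 0.05  0.77 -0.36  1.68  0.37  0.75 -0.64] F [-0.1 -0.9  0. ]
614,248,56 [91.   0.9  0.3]
```

View pics/s6.png

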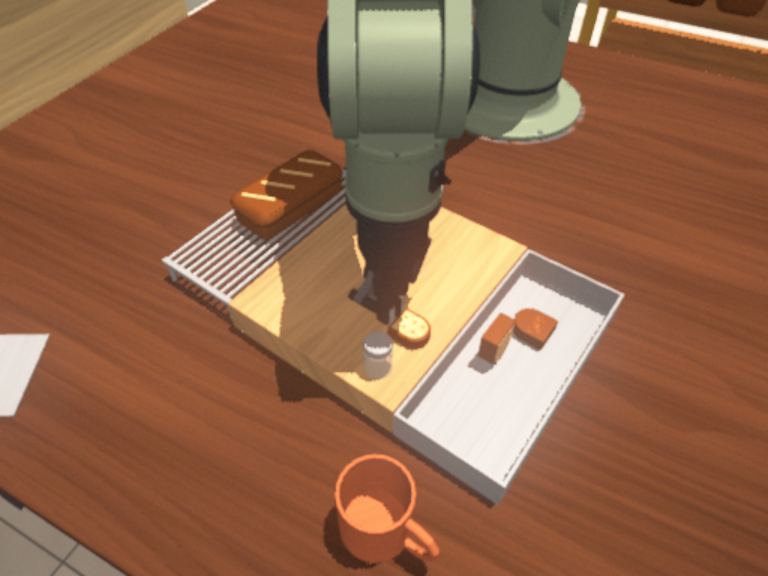

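The small end (411,328) is passing clear of the shaker (377,350), which hasn't moved.

move_arm(moves="10 0 0 0;20 0 0 0;30 0 0 0;40 0 0 0;50 0 0 0;60 0 0 0;70 0 0 0;80 0 0 0;88 0 0 0;93 0 0 0")

```text
clock: 11.63
position: [0.644, 0.1545, 0.0563]
tool_rot: [-3.142, -0.0, 1.418]
force: [-0.6, -0.2, 0.7]
grip_width: 0.0103
```

move_arm(moves="0 0 0 0;0 0 0 0;0 0 -10 0;0 0 -30 0;0 0 -60 0;0 0 -90 0;0 0 -120 0;-20 -30 -130 0;-40 -60 -130 0;-60 -90 -130 0")

```text
clock: 12.47
position: [0.5447, 0.1064, 0.1876]
tool_rot: [3.14, -0.0, 1.416]
force: [1.6, 0.2, -0.6]
grip_width: 0.0103
```

```bash
python3 goto.py
python3 - <<'E'
from h import *
p=bot.grab_frame('scene'); save(p,'s7.png'); c=cloud(p); c0=np.load('top1.npy')
for l in ['shaker','loaf','end_large','end_medium','end_small']:
    for r in bot.pinpoint(p,l)[:1]: 
        w=world(p,*r['at']); print(l,r['conf'],r['at'],w.round(3),'boardframe',(w[0]*.988-w[1]*.152).round(3),(w[0]*.152+w[1]*.988).round(3))
E
```

```text
clk 12.4667 board xyz [522.2 188.2 187.6] yaw 1.4159170457157617 want 1.418; turn -0.0020829542842382143 grip 0.010315626978225743 q [ 0.02  0.49 -0.43  1.82  0.26  0.89 -0.69] F [ 1.6  0.2 -0.6]
loaf 0.93 [192.6, 139.7] [ 0.536 -0.147  0.073] boardframe 0.552 -0.063
end_large 0.9 [329.1, 222.9] [0.599 0.185 0.061] boardframe 0.563 0.274
end_medium 0.63 [356.0, 215.1] [0.53  0.219 0.026] boardframe 0.49 0.297
end_small 0.59 [318.4, 255.1] [0.646 0.188 0.023] boardframe 0.609 0.284
```

View pics/s7.png

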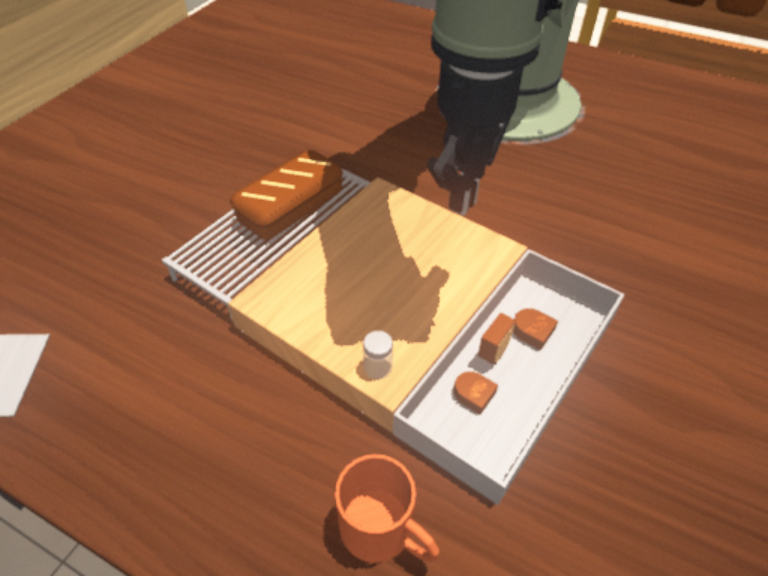

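```bash
python3 -c "
from workcell import bot
print(bot.job_done())"
```

```text
the job is handed in; nothing more can be done
None
```

I swept all three bread ends across the board with the nearly shut fingers and off the +y edge into the trough. I pushed them one at a time: medium, large, then small. The job was handed in at about 12.5 s on the robot's clock, and nothing was picked up.

**Last picture:** all three ends lie in the trough and the gripper is clear of everything. The medium and small ends lie flat. The large one stands on edge next to the medium one. Its top measured about 61 mm, so I work out its origin at roughly 32 mm, under the 46 mm limit. It did not move between the last three pictures.

**Shaker and loaf:** both look unmoved in the picture. The network did not find the shaker in that last frame. The loaf's last reading was from a different camera, so I did not compare it with the starting one. That they stayed put rests on comparing the pictures by eye.

**A failed check:** a depth check of the small end before its push returned no points, probably because the arm was blocking the top camera. I relied on the scene picture instead, which showed the small end where it had been.

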